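Seat a blank in a guarded fixture and pin it through the guard window

ROBOT

A 7-joint arm with a two-finger parallel gripper is mounted at the origin on the work surface. World frame = base frame: x ahead of the robot, y to its left, z up, the work surface at z = 0. Lengths are in m, angles in rad, forces in N, time in s.
With the tool pointing down it reaches from about 0.425 to 1.025 m from the base axis. Payload 9.4 kg.
Tool frame: the origin (TCP) lies on the centre line of the jaws, within the pads' length; the fingertips stand 8 mm ahead of it and the grasp point (between the pads) lies 11 mm behind it; y points along the fingers, x is the direction in which the jaws open and shut, and the axes are right-handed (so a half turn about y gives the same grasp; the last joint's range is limited). The gripper opens to 85 mm and grips with 20 to 120 N. Pads are 22 mm wide; open, the fingers measure 114 mm over their backs; the gripper's body (76 mm by 85 mm) begins 54 mm behind the grasp point. The pads swing forward as they close: fully open they stand 13 mm farther back than shut.
Start: joints at [-1.209, 0.599, -0.003, 1.599, 0.002, 0.943, -0.08], TCP at [0.308, 0.656, 0.239] pointing down, gripper open.
Joint ranges: [-2.57, 2.57], [-0.35, 1.97], [-1.29, 1.29], [0.11, 2.56], [-1.05, 4.19], [0.11, 1.86], [-2.63, 2.63]. Speed limits (rad/s): [2.22, 2.22, 3.01, 3.01, 3.14, 3.14, 3.14].

INTERFACE

Orientations are given as a unit quaternion [w, x, y, z].
In Python, from workcell import robot, imaging, find_in, silhouettes, mark_of gives the robot as it stands. The module is installed in compiled form; this text tells all that it offers.
- The arm moves only by the tool send_rows, never from a script. Its arguments are lists of equal length, an entry for each row: "dp": the shift along the tool's x, y, z in mm, a list of three; "spin": the turn about the tool's y in rad. In form: {"dp": [[x, y, z], ...], "spin": [spin, ...]}. A call has 1 to 8 rows; each row is the pose to reach, as a shift and turn from the pose commanded when the call began, along the tool's axes at that moment; what a row does not reach only later rows make up. A row lasts 1/8 s, in which the tool goes at most 62.5 mm and 10.7 degrees, less where a joint would pass 70% of its speed; a pose out of reach is approached as far as the arm can. A call with a gripper value outside its range is refused whole. "claw" is the closure in counts, from 0 (fully open) to 255 (shut), set as the call begins (left out, the last holds). The fingers move at their own pace and stop on an object; "squeeze" is the grip in N (left out, the last holds). Time passes only in rows, so rows that repeat a pose let the fingers close. It gives the time, the measured TCP pose, the force and the opening at its end, in the units of the state.
- robot.observe(): the state, without advancing time (a new reading comes with each control period).
- imaging.capture(name): name is "side" or "top" or "wrist"; returns the picture (420x560x3 uint8, red, green, blue); there is no depth.
- imaging.calibration(name): a dict with "fx", "fy", "cx", "cy" (pixels), "distortion" ([k1, k2, p1, p2, k3] as OpenCV has them; the pictures are not rectified), "extrinsics" (4x4, takes a point from camera to world coordinates); the wrist camera has in their place "T_tool_cam" (4x4, takes a point from camera to tool coordinates, whose origin is the TCP and whose axes are the tool frame's). Camera axes: x right, y down, z forward; pixel columns grow to the right and rows downward; lengths in m; the calibration is good to about 2 mm. A picture is of the moment at which its call begins: read the wrist's pose just before it. calibration takes no time and is no camera call.
- robot.close_job(): hands the job in, once; it reports no verdict.
Trained networks look in the newest picture that a camera, given by its name, has taken for a name from the list of things; names that differ only in an ending like _2 or _b are one class to them, and where a whole thing is asked for, a point or a joint stands for the part that bears it (a point fixed in the world has none). Each returns a list of dicts, best first, with "confidence" (0 to 1); they miss things now and then, are a little off and sometimes report something else, mostly with a low value. They report only what shows in the picture. A call takes as long as a camera call. They do not tell look-alikes from the thing itself.
- find_in(camera, thing): "box" ([left, top, right, bottom] as shares, 0 to 1, of the picture: columns of its width, rows of its height, round what is visible of it).
- silhouettes(camera, thing): "mask" (420x560 bool, what is visible of it) and "box" ([left, top, right, bottom] as shares, 0 to 1, of the picture: columns of its width, rows of its height, round what is visible of it).
- mark_of(camera, thing): "centre" ([column, row] as shares, 0 to 1, of the picture: columns of its width, rows of its height: a listed point, or the origin of a listed thing).
The state is a dict: "t": time; "q": joint angles; "qd": joint speeds; "joint_torque": joint torques, N m; "eef_pos": TCP position; "orientation": TCP orientation; "wrist_force": force on the tool from outside, world axes, zero at the start; "torque": the same for the moment, N m; "gripper_width": finger opening in m.
Only numpy, scipy, OpenCV 4.12 (cv2) and the standard library are available. Lean on these libraries where they do the work, as an engineer would, in place of code of your own. Each camera call takes 0.05 s, during which the arm holds its last target.

TASK

With the fingertips, push the aluminium block along its channel until it is fully home against the stop, without lifting it. Then reach down through the window in the green guard and press the lever's round pad fully down, so that its pin locks the block, without touching the guard. Leave everything else on the bench where it is and finish clear of it all.

Things in the scene. Friction and masses are not known exactly. Their poses are not given: they have to be found in the camera images.
- fixture: Fixture bolted to the bench: dark steel base plate, fixture x -200 to +130 mm, 190 mm wide, top at z 12 mm; may be touched. Its +x is the direction the block is pushed (into the guard), z up; origin on the bench under the lever's pad. A channel 54 mm wide along y = 0, between two 12 mm thick rails (tops at z 22 mm, x -200 to +40), open at the -x end, closed by a stop.
- guard: Green sheet-metal box over the fixture's +x part, fixed to it; do not touch. Origin: centre of its 90 x 90 mm top window, on the top face, at fixture (5, 0, 116) mm; axes as the fixture's; sheet 4 mm thick. Outside: fixture x -60 to +125, y -80 to +80 mm, up to z 116 mm. The front face (x -60) is open below z 60 mm to let the block in.
- lever_pad (a point): Centre of the top face of the round steel press pad, 32 mm across, on the lever's end inside the guard, under the window. Lever pressed home: at fixture (0, 0, 62) mm, 54 mm under the guard's top face; lever fully up: about (11, 0, 92) mm.
- lever (a joint): Lever angle, rad: 0 fully up, grows as the pad is pressed down, 0.35 level, home on its stop. Hinge 90 mm from the pad towards fixture +x. Stiff: it stays where left; the pad takes about 3 to 4 N to move. A 12 mm pin under the pad enters the block's hole when the block is home; otherwise it lands on the block and the lever cannot go home.
- stop (a point): Middle of the stop's face at the channel's +x end, at fixture (30, 0, 22) mm; the stop is 20 mm tall, rigid.
- blank_center (a point): Centre of the aluminium block, 130 x 50 x 30 mm (x, y, z), about 0.45 kg, slides under 3 to 8 N, flat in the channel (top at z 42 mm), axes as the fixture's; a 27 mm square hole through it 35 mm ahead (+x) of the centre. Starts 25 to 70 mm short of the stop; home, its centre is at fixture (-35, 0, 27) mm and its rear (-x) face at x -100 mm, 40 mm outside the guard.
- blank: The same aluminium block; this origin is the centre of its underside.
- holder: Bystander, leave in place: steel tool holder standing upright, 40 mm wide foot, 45 mm tall, on the fixture's base plate on the -y side of the channel; origin at its underside.
- collar: Bystander, leave in place: steel ring 34 mm wide, 16 mm high, lying on the base plate on the +y side of the channel; origin at its underside.
- oiler: Bystander, leave in place: white oil bottle with a black cap, 56 mm wide, 130 mm tall, on the bench on the -y side of the fixture; origin at its underside.
- driver: Bystander, leave in place: screwdriver lying on the bench on the +y side of the fixture; origin at its underside.
- spanner: Bystander, leave in place: steel spanner lying on the bench on the +y side of the fixture; origin at its underside.
- cup: Bystander, leave in place: grey plastic cup, 72 mm wide, 85 mm tall, towards the left edge of the bench; origin at its underside.
- chuck: Bystander, leave in place: dark steel stepped chuck body, 60 mm wide, 55 mm tall, on the bench on the -y side of the fixture; origin at its underside.
Things that resemble listed ones, but are neither listed nor needed, are in the scene too. Several things have the shape of the blank; the one meant has the colours described above.

How it is judged:
By the outcome, as a careful person would: the job done as asked, in the order asked, and still so for the second after the job is handed in, with the robot touching nothing.
It also fails if it takes over 51 s, if anything falls off the work surface, if the arm or the gripper's body presses on something with over 40 N, if the wrist force passes 120 N, or if a joint passes its speed limit or range.

## Working session

There is one attempt and no reset: what is moved stays moved. The work goes in short steps, Python scripts to look and compute and a tool call to move; the robot and the scene stay as the last step left them, time stands still between calls to the robot, and variables do not carry over. Pictures are saved under pics/ and viewed, and the job is handed in when it is done.

Besides the shell and the picture viewer there is one more tool, called after "Call:" by a JSON object that holds its "name" and its "arguments". send_rows: Moves the arm, as the interface text tells. Its arguments: {"type":"object","properties":{"dp":{"type":"array"},"spin":{"type":"array"},"claw":{"type":"number"},"squeeze":{"type":"number"}},"required":["dp","spin"]}

```bash
mkdir -p pics; cat > h.py <<'E'
import numpy as np, cv2, json
from workcell import robot, imaging, find_in, silhouettes, mark_of
def snap(cam,name):
    p=imaging.capture(cam); cv2.imwrite(f'pics/{name}.png',cv2.cvtColor(p,cv2.COLOR_RGB2BGR)); np.save(f'pics/{name}.npy',p); return p
def R(q):
    w,x,y,z=q
    from scipy.spatial.transform import Rotation
    return Rotation.from_quat([x,y,z,w]).as_matrix()
def cam(name,st=None):
    c=imaging.calibration(name); K=np.array([[c['fx'],0,c['cx']],[0,c['fy'],c['cy']],[0,0,1.]]); D=np.array(c['distortion'],float)
    if name=='wrist':
        T=np.eye(4);T[:3,:3]=R(st['orientation']);T[:3,3]=st['eef_pos'];E=T@np.array(c['T_tool_cam'])
    else: E=np.array(c['extrinsics'])
    return K,D,E
def ray(C,uv):
    K,D,E=C; n=cv2.undistortPoints(np.array([[uv]],float),K,D)[0,0]
    return E[:3,3],E[:3,:3]@np.array([n[0],n[1],1])
def atz(C,uv,z):
    o,d=ray(C,uv); return o+d*(z-o[2])/d[2]
def proj(C,P):
    K,D,E=C; Ei=np.linalg.inv(E); rv=cv2.Rodrigues(Ei[:3,:3])[0]
    return cv2.projectPoints(np.array(P,float).reshape(-1,3),rv,Ei[:3,3],K,D)[0][:,0]
E
python3 - <<'E'
from h import *
st=robot.observe(); print({k:np.round(v,3).tolist() for k,v in st.items()})
for c in ['side','top','wrist']:
    snap(c,c+'0')
    print(c,np.round(cam(c,st)[2],3).tolist(),np.round(cam(c,st)[0],1).tolist())
    if c=='wrist':continue
    for t in ['fixture','guard','lever_pad','stop','blank_center','blank','holder','collar','oiler','driver','spanner','cup','chuck']:
        print(c,t,[(np.round(np.array(m['centre'])*[560,420],1).tolist(),round(m['confidence'],2)) for m in mark_of(c,t)])
print(robot.observe()['t'])
E
```

```text
{'t': 0.0, 'q': [-1.209, 0.6, -0.003, 1.6, 0.002, 0.943, -0.08], 'qd': [0.001, -0.001, 0.001, 0.002, -0.001, -0.0, -0.0], 'joint_torque': [-0.0, -77.645, 1.565, -25.802, 0.012, 0.009, 0.0], 'eef_pos': [0.308, 0.656, 0.238], 'orientation': [-0.597, 0.597, 0.379, -0.38], 'wrist_force': [0.576, -0.341, 0.562], 'torque': [-0.022, 0.006, 0.039], 'gripper_width': 0.085}
side [[-0.934, -0.262, 0.242, 0.399], [-0.357, 0.693, -0.626, 0.686], [-0.003, -0.671, -0.741, 0.734], [0.0, 0.0, 0.0, 1.0]] [[414.6, 0.0, 281.6], [0.0, 414.6, 209.1], [0.0, 0.0, 1.0]]
side fixture [([277.8, 211.7], 0.65), ([275.2, 184.2], 0.55)]
side guard [([272.4, 179.2], 0.59)]
side lever_pad [([275.8, 183.2], 0.55)]
side stop [([267.0, 199.2], 0.73)]
side blank_center [([299.7, 211.1], 0.92), ([382.1, 314.3], 0.87), ([233.1, 136.3], 0.77), ([417.9, 189.3], 0.68)]
side blank [([378.0, 318.0], 0.92), ([235.2, 145.5], 0.88), ([299.6, 211.6], 0.69), ([413.1, 191.4], 0.62)]
side holder [([332.0, 197.4], 0.81), ([272.8, 180.2], 0.69), ([306.2, 208.6], 0.29)]
side collar [([317.2, 237.3], 0.7)]
side oiler [([299.4, 159.5], 0.
[... 625 characters left out ...]
15.0], 0.64), ([221.8, 308.2], 0.61), ([298.9, 220.2], 0.56), ([360.2, 247.3], 0.16)]
top blank [([223.8, 303.9], 0.85), ([303.7, 227.5], 0.83), ([363.0, 314.9], 0.73), ([366.0, 128.8], 0.62)]
top holder [([324.8, 239.4], 0.64), ([300.9, 228.4], 0.17)]
top collar [([273.9, 242.8], 0.67)]
top oiler [([368.6, 197.8], 0.63), ([219.4, 199.0], 0.24)]
top driver [([239.2, 212.7], 0.56), ([301.8, 227.9], 0.38)]
top spanner [([220.6, 197.8], 0.88)]
top cup [([133.8, 236.5], 0.57)]
top chuck [([364.3, 249.2], 0.69)]
wrist [[0.426, 0.871, 0.247, 0.245], [0.905, -0.409, -0.119, 0.685], [-0.002, 0.274, -0.962, 0.373], [0.0, 0.0, 0.0, 1.0]] [[374.5, 0.0, 277.8], [0.0, 374.5, 211.1], [0.0, 0.0, 1.0]]
1.45
```

View pics/top0.png

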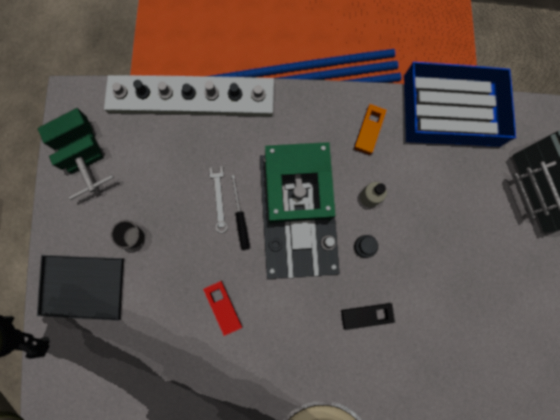

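View pics/side0.png

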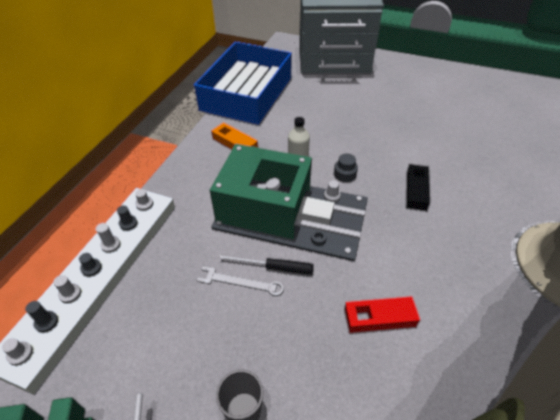

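View pics/wrist0.png

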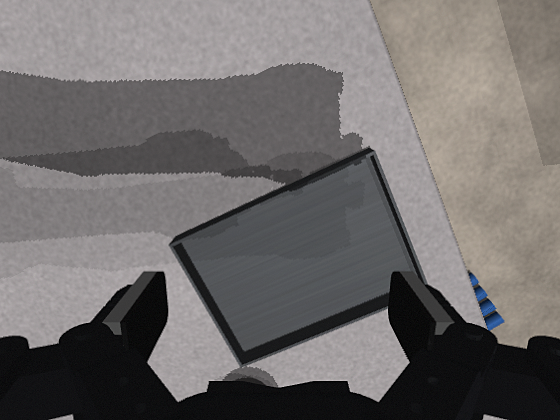

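The aluminium block is the pale one in the channel at top (302,235) and side (318,208). The look-alikes are red at top (223,308), orange at (370,128) and black at (367,315). Next are close crops to check the choice.

```bash
python3 - <<'E'
import cv2
a=cv2.imread('pics/top0.png')[135:285,250:350]; cv2.imwrite('pics/tc0.png',cv2.resize(a,(400,600),interpolation=cv2.INTER_CUBIC))
a=cv2.imread('pics/side0.png')[135:260,205:375]; cv2.imwrite('pics/sc0.png',cv2.resize(a,(800,588),interpolation=cv2.INTER_CUBIC))
E
```

```text
(no output)
```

View pics/tc0.png

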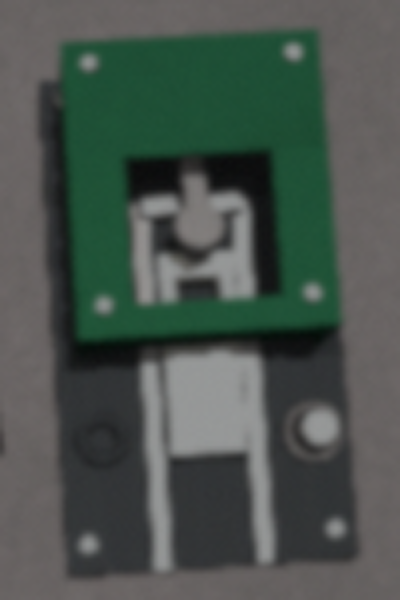

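View pics/sc0.png

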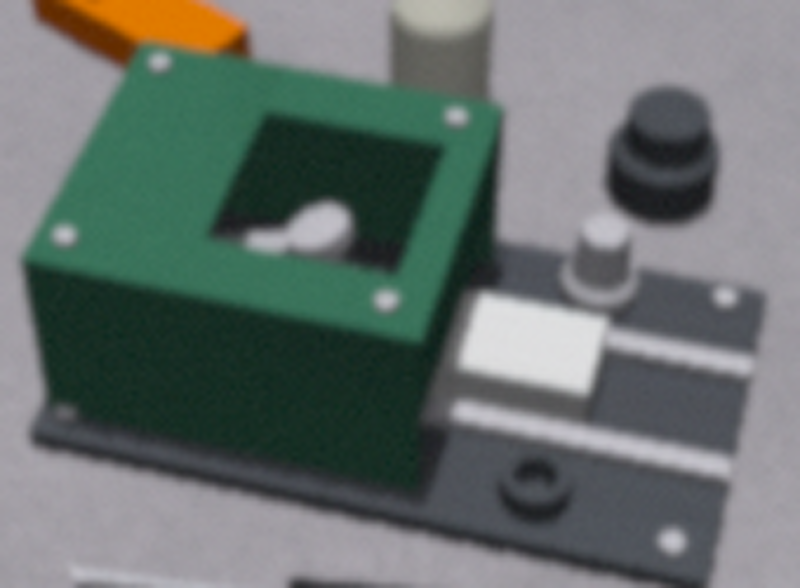

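```bash
cat > fit.py <<'E'
from h import *
from scipy.optimize import least_squares
def top(c): return [(c[0]+.5)/4-.5+250,(c[1]+.5)/4-.5+135]
def sd(c): return [(c[0]+.5)/4.706-.5+205,(c[1]+.5)/4.704-.5+135]
obs=[('top',(-60,80,116),top((76,328))),('top',(-60,-80,116),top((340,322))),('top',(125,80,116),top((62,42))),('top',(125,-80,116),top((317,30))),
('top',(50,45,116),top((126,157))),('top',(50,-45,116),top((270,151))),
('top',(-200,-95,12),top((355,555))),('top',(-200,95,12),top((68,573))),
('side',(125,80,116),sd((27,260))),('side',(-60,80,116),sd((420,345))),('side',(-60,-80,116),sd((500,108))),('side',(125,-80,116),sd((148,45))),
('side',(50,-45,116),sd((266,113))),('side',(-40,-45,116),sd((444,148))),('side',(50,45,116),sd((210,236))),('side',(-40,45,116),sd((396,272))),
('side',(-200,-95,12),sd((765,293))),('side',(-200,95,12),sd((712,580)))]
C={c:cam(c) for c in ['top','side']}
def W(p,P):
    c,s=np.cos(p[2]),np.sin(p[2]);P=np.atleast_2d(np.array(P,float))/1000
    return np.c_[p[0]+c*P[:,0]-s*P[:,1],p[1]+s*P[:,0]+c*P[:,1],P[:,2]]
def solve(obs,cams):
    o=[x for x in obs if x[0] in cams]
    f=lambda p:np.concatenate([proj(C[a],W(p,b))[0]-u for a,b,u in o])
    r=least_squares(f,[.6,.1,0],loss='soft_l1'); return r.x,f(r.x).reshape(-1,2)
if __name__=='__main__':
  for cs in (['top'],['side'],['top','side']):
    p,r=solve(obs,cs); print(cs,np.round(p,4)); print(np.round(r,1).tolist())
  # block rear top edge: x in fixture from both
  def fx(P):
    d=P[:2]-p[:2];c,s=np.cos(p[2]),np.sin(p[2]);return np.round([c*d[0]+s*d[1],-s*d[0]+c*d[1]],4)
  for n,u,z in [('top',top((172,455)),.042),('top',top((245,450)),.042),('side',sd((608,320)),.042),('side',sd((588,394)),.042)]:
    print(n,fx(atz(C[n],u,z)))
  for n,u,z in [('top',top((202,228)),.092),('side',sd((320,225)),.092)]: print('pad',fx(atz(C[n],u,z)))
  for n,u,z in [('top',top((318,425)),.057),('side',sd((606,228)),.057),('top',top((100,438)),.02),('side',sd((535,490)),.02)]: print('holder/collar',fx(atz(C[n],u,z)))
E
python3 fit.py
```

```text
['top'] [0.6462 0.0754 0.0821]
[[0.1, 2.4], [0.4, 0.3], [-0.4, -0.6], [0.4, -0.6], [-0.5, -0.4], [0.3, -0.7], [0.5, 0.5], [-0.9, 0.3]]
['side'] [0.6452 0.076  0.0914]
[[-1.4, 0.1], [0.5, -0.6], [1.1, -0.4], [-1.0, -0.8], [-0.1, -0.2], [0.7, -0.5], [-1.0, 0.6], [0.4, 1.1], [0.6, -0.6], [-0.3, 0.7]]
['top', 'side'] [0.6456 0.0756 0.0867]
[[0.1, 2.8], [0.4, 0.4], [-0.7, -0.2], [0.1, -0.5], [-0.6, -0.1], [0.1, -0.5], [0.7, 0.6], [-0.6, 0.7], [-1.6, -0.3], [0.1, -0.7], [1.1, -0.5], [-0.9, -1.1], [-0.1, -0.4], [0.7, -0.6], [-1.2, 0.4], [0.2, 1.0], [0.6, -0.5], [-0.7, 0.8]]
top [-0.1281  0.0231]
top [-0.1278 -0.0235]
side [-0.1279 -0.0243]
side [-0.1281  0.025 ]
pad [ 0.0077 -0.0018]
pad [ 0.0098 -0.0006]
holder/collar [-0.1158 -0.0692]
holder/collar [-0.1163 -0.0713]
holder/collar [-0.113   0.0676]
holder/collar [-0.1142  0.0703]
```

```bash
cat > tgt.py <<'E'
from h import *
P=np.array([0.6456,0.0756,0.0867])
def F2W(f): # mm fixture -> world m
    c,s=np.cos(P[2]),np.sin(P[2]); return np.array([P[0]+(c*f[0]-s*f[1])/1e3,P[1]+(s*f[0]+c*f[1])/1e3,f[2]/1e3])
def W2F(w):
    c,s=np.cos(P[2]),np.sin(P[2]); d=np.array(w)-[P[0],P[1],0]; return 1e3*np.array([c*d[0]+s*d[1],-s*d[0]+c*d[1],d[2]])
def rep():
    st=robot.observe(); Rm=R(st['orientation']); f=W2F(st['eef_pos'])
    ang=lambda v:np.degrees(np.arctan2(v[1],v[0]))-np.degrees(P[2])
    print('t',round(st['t'],2),'TCP fix mm',np.round(f,1),'x-axis ang',round(ang(Rm[:,0]),1),'z-axis ang',round(ang(Rm[:,2]),1),'y',np.round(Rm[:,1],3),'F',np.round(st['wrist_force'],1),'w',st['gripper_width'],'q',np.round(st['q'],2))
    return st,Rm
def dp(f): 
    st,Rm=rep(); d=Rm.T@(F2W(f)-st['eef_pos'])*1e3; print('to',f,'dp',np.round(d,1)); return d
E
python3 - <<'E'
from tgt import *
dp([-155,0,180])
c=imaging.calibration('wrist'); print(np.round(c['T_tool_cam'],3).tolist())
E
```

```text
t 1.45 TCP fix mm [-286.   607.8  239.3] x-axis ang 59.9 z-axis ang 149.9 y [ 0. -0. -1.] F [ 0.6 -0.1 -0. ] w 0.08527234117329804 q [-1.21  0.6  -0.    1.6   0.    0.94 -0.08]
to [-155, 0, 180] dp [-460.    59.3 -418.2]
[[1.0, -0.0, -0.001, -0.0], [0.001, -0.274, 0.962, -0.135], [-0.001, -0.962, -0.274, 0.069], [0.0, 0.0, 0.0, 1.0]]
```

Call:
{"name": "send_rows", "arguments": {"dp": [[-230,0,-209],[-460,0,-418],[-460,20,-418],[-460,40,-418],[-460,59,-418],[-460,59,-418],[-460,59,-418],[-460,59,-418]], "spin": [-0.15,-0.3,-0.45,-0.525,-0.525,-0.525,-0.525,-0.525], "claw": 255, "squeeze": 20}}

```text
t: 2.45
eef_pos: [0.4551, 0.1792, 0.1975]
orientation: [-0.478, 0.478, 0.522, -0.521]
wrist_force: [2.7, -0.7, 0.5]
gripper_width: 0.0001
```

Call:
{"name": "send_rows", "arguments": {"dp": [[0,0,0],[0,0,0]], "spin": [0,0]}}

```text
t: 2.7
eef_pos: [0.4547, 0.1813, 0.1976]
orientation: [-0.478, 0.478, 0.521, -0.521]
wrist_force: [-0.3, 0.9, 0.1]
gripper_width: 0.0002
```

```bash
python3 - <<'E'
from tgt import *
dp([-155,0,140])
E
```

```text
t 2.7 TCP fix mm [-181.   121.8  197.6] x-axis ang 89.9 z-axis ang -180.1 y [ 0.     0.001 -1.   ] F [-0.3  0.9  0.1] w 0.00022843047031643337 q [-0.39  0.38 -0.14  2.17  0.09  0.6   1.06]
to [-155, 0, 140] dp [-121.8   57.5  -26.2]
```

Call:
{"name": "send_rows", "arguments": {"dp": [[-60,20,-15],[-115,50,-26],[-122,57,-26],[-122,57,-26],[-122,57,-26]], "spin": [0,0,0,0,0]}}

```text
t: 3.32
eef_pos: [0.491, 0.064, 0.1409]
orientation: [-0.477, 0.477, 0.522, -0.521]
wrist_force: [-0.1, 0.0, 1.3]
gripper_width: -0.0001
```

```bash
python3 - <<'E'
from tgt import *
st,_=rep(); snap('wrist','w1'); snap('side','s1')
np.save('pics/st1.npy',st,allow_pickle=True)
C=cam('wrist',st)
pts=[(-200,22-0+5,22),(-128,25,42),(-128,-25,42),(-60,80,116),(-60,-80,116),(-200,95,12),(-200,-95,12),(-200,27,22),(-200,-27,22),(-100,25,42),(-100,-25,42)]
im=cv2.imread('pics/w1.png')
for p in pts:
    u=proj(C,F2W(p))[0]; print(p,np.round(u)); cv2.circle(im,tuple(int(round(x)) for x in u),3,(0,0,255),1)
cv2.imwrite('pics/w1o.png',im)
E
```

```text
t 3.33 TCP fix mm [-155.     1.9  140.9] x-axis ang 90.2 z-axis ang -179.8 y [ 0.001  0.001 -1.   ] F [-0.1  0.   1.3] w -7.787512341707788e-05 q [-0.15  0.48 -0.12  2.2   0.13  0.46  1.28]
(-200, 27, 22) [316. 143.]
(-128, 25, 42) [313. 254.]
(-128, -25, 42) [238. 254.]
(-60, 80, 116) [425. 426.]
(-60, -80, 116) [125. 425.]
(-200, 95, 12) [412. 142.]
(-200, -95, 12) [140. 141.]
(-200, 27, 22) [316. 143.]
(-200, -27, 22) [236. 143.]
(-100, 25, 42) [312. 292.]
(-100, -25, 42) [240. 292.]
```

View pics/w1o.png

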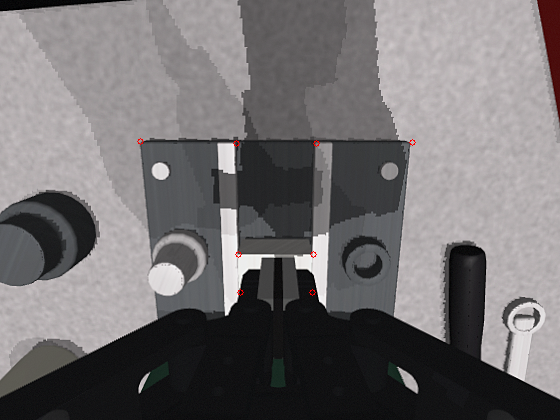

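View pics/s1.png

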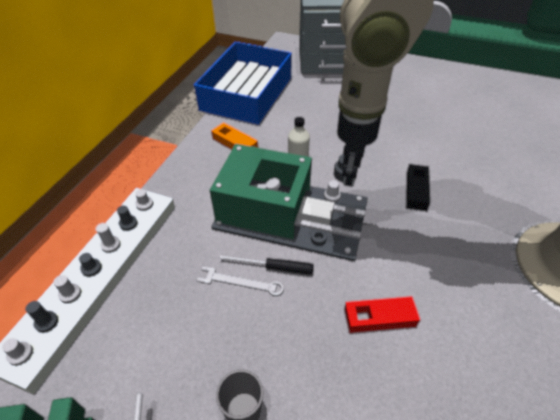

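The overlay from the two-camera fit lands on the plate corners (140,142) and (410,142) and on the block's rear top edge at row 254. The model agrees, so I'll descend behind the block.

Call:
{"name": "send_rows", "arguments": {"dp": [[-2,40,0],[-2,80,0],[-2,107,0],[-2,107,0],[-2,107,0]], "spin": [0,0,0,0,0]}}

```text
t: 4.05
eef_pos: [0.4914, 0.0604, 0.0343]
orientation: [-0.478, 0.478, 0.522, -0.521]
wrist_force: [-0.4, -0.6, -0.9]
gripper_width: -0.0001
```

```bash
python3 - <<'E'
from tgt import *
rep(); snap('side','s2');a=cv2.imread('pics/s2.png')[135:260,205:375]; cv2.imwrite('pics/s2c.png',cv2.resize(a,(800,588),interpolation=cv2.INTER_CUBIC))
E
```

```text
t 4.05 TCP fix mm [-154.9   -1.8   34.3] x-axis ang 90.0 z-axis ang -180.0 y [ 0.001  0.    -1.   ] F [-0.4 -0.6 -0.9] w -0.0001148042963494668 q [-0.2   0.68 -0.06  2.27  0.18  0.2   1.24]
```

View pics/s2c.png

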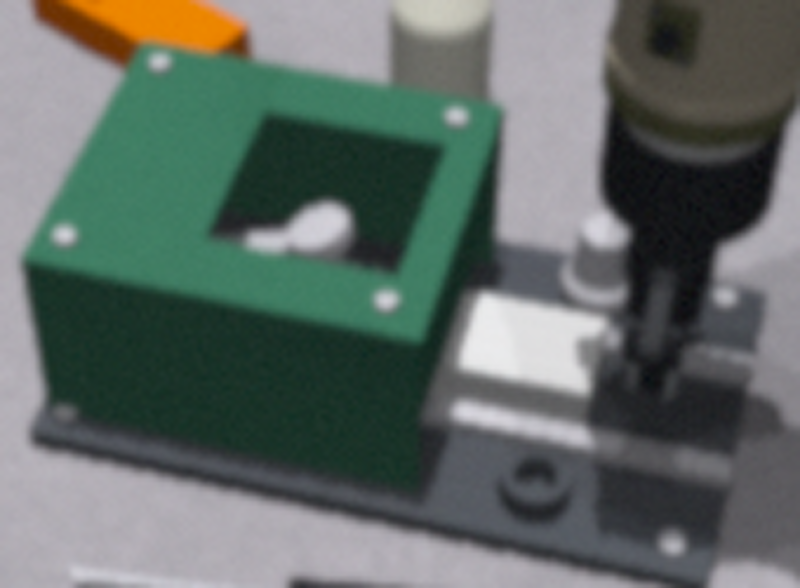

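Call:
{"name": "send_rows", "arguments": {"dp": [[1,0,-7],[1,0,-14],[1,0,-18],[1,0,-22],[1,0,-26],[1,0,-30],[1,0,-33],[1,0,-36]], "spin": [0,0,0,0,0,0,0,0]}}

```text
t: 5.1
eef_pos: [0.5269, 0.0637, 0.0333]
orientation: [0.478, -0.478, -0.521, 0.521]
wrist_force: [-1.1, -0.1, -0.2]
gripper_width: 0.0004
```

```bash
python3 - <<'E'
from tgt import *
rep(); snap('side','s3');a=cv2.imread('pics/s3.png')[135:260,205:375]; cv2.imwrite('pics/s3c.png',cv2.resize(a,(800,588),interpolation=cv2.INTER_CUBIC))
E
```

```text
t 5.1 TCP fix mm [-119.3   -1.5   33.3] x-axis ang 90.0 z-axis ang -180.0 y [-0. -0. -1.] F [-1.1 -0.1 -0.2] w 0.0004228025016056739 q [-0.18  0.7  -0.07  2.18  0.18  0.27  1.25]
```

View pics/s3c.png

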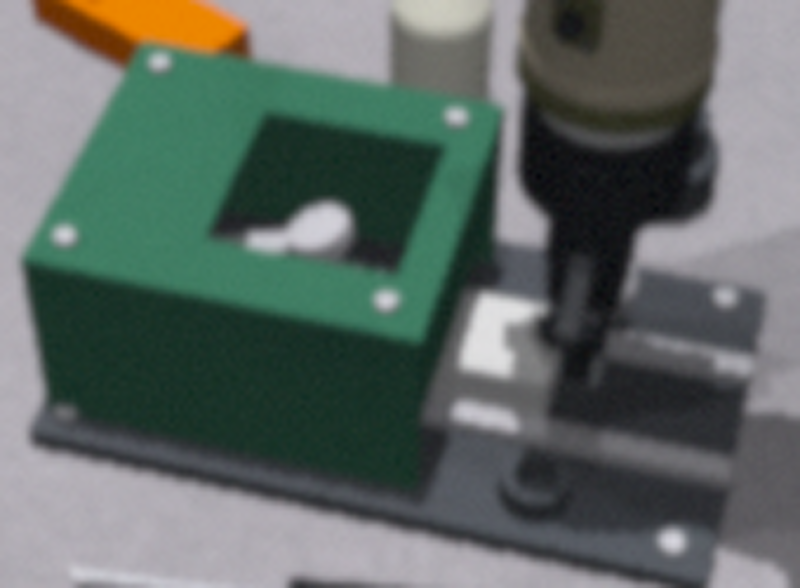

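Call:
{"name": "send_rows", "arguments": {"dp": [[1,0,-2],[1,0,-4],[1,0,-6],[1,0,-7],[1,0,-8]], "spin": [0,0,0,0,0]}}

```text
t: 5.78
eef_pos: [0.5347, 0.0654, 0.0334]
orientation: [0.478, -0.478, -0.521, 0.521]
wrist_force: [-1.2, 0.1, -0.9]
gripper_width: -0.0001
```

Call:
{"name": "send_rows", "arguments": {"dp": [[0,0,-1],[0,0,-2]], "spin": [0,0]}}

```text
t: 6.02
eef_pos: [0.5353, 0.0654, 0.0333]
orientation: [0.478, -0.477, -0.52, 0.522]
wrist_force: [-7.0, -0.2, 3.3]
gripper_width: 0.0001
```

```bash
python3 - <<'E'
from tgt import *
rep()
E
```

```text
t 6.03 TCP fix mm [-110.8   -0.7   33.3] x-axis ang 90.0 z-axis ang -180.0 y [-0.003 -0.001 -1.   ] F [-7.  -0.2  3.3] w 9.609539755761387e-05 q [-0.17  0.7  -0.08  2.16  0.18  0.29  1.26]
```

Call:
{"name": "send_rows", "arguments": {"dp": [[0,0,-1],[0,0,-1]], "spin": [0,0]}}

```text
t: 6.28
eef_pos: [0.5353, 0.0652, 0.0331]
orientation: [0.479, -0.477, -0.52, 0.522]
wrist_force: [-7.3, -0.3, 2.3]
gripper_width: 0.0001
```

Call:
{"name": "send_rows", "arguments": {"dp": [[0,0,-1],[0,0,-1]], "spin": [0,0]}}

```text
t: 6.52
eef_pos: [0.5353, 0.0651, 0.033]
orientation: [0.479, -0.477, -0.519, 0.523]
wrist_force: [-9.4, -0.4, 4.9]
gripper_width: -0.0002
```

Call:
{"name": "send_rows", "arguments": {"dp": [[0,0,-1],[0,0,-1]], "spin": [0,0]}}

```text
t: 6.78
eef_pos: [0.5354, 0.065, 0.0329]
orientation: [0.479, -0.476, -0.519, 0.524]
wrist_force: [-12.7, -1.0, 6.0]
gripper_width: 0.0001
```

Tool motion stopped at the expected home position while the force rose past the sliding range. I'll back off and look.

Call:
{"name": "send_rows", "arguments": {"dp": [[0,0,10],[0,0,30],[0,-55,32],[0,-110,32],[0,-150,32],[0,-150,32],[0,-150,32]], "spin": [0,0,0,0,0,0,0]}}

```text
t: 7.65
eef_pos: [0.5079, 0.0631, 0.1831]
orientation: [-0.478, 0.478, 0.521, -0.521]
wrist_force: [0.3, -0.6, -1.4]
gripper_width: 0.0002
```

```bash
python3 - <<'E'
from tgt import *
st,_=rep(); snap('wrist','w4'); snap('side','s4'); 
C=cam('wrist',st); im=cv2.imread('pics/w4.png')
for p in [(-200,27,22),(-200,-27,22),(-100,25,42),(-100,-25,42),(-200,95,12),(-200,-95,12),(-60,80,116),(-60,-80,116)]:
    u=proj(C,F2W(p))[0]; cv2.circle(im,tuple(int(round(x)) for x in u),3,(0,0,255),1)
cv2.imwrite('pics/w4o.png',im)
a=cv2.imread('pics/s4.png'); C=cam('side')
a=cv2.resize(a[135:260,205:375],(800,588),interpolation=cv2.INTER_CUBIC)
for p in [(-100,25,42),(-100,-25,42)]:
    u=(proj(C,F2W(p))[0]-[205,135]+.5)*4.706-.5; cv2.circle(a,tuple(int(round(x)) for x in u),4,(0,0,255),1)
cv2.imwrite('pics/s4c.png',a)
E
```

```text
t 7.65 TCP fix mm [-138.3   -0.6  183.1] x-axis ang 90.0 z-axis ang -180.0 y [ 0.001  0.    -1.   ] F [ 0.3 -0.6 -1.4] w 0.00022248070299269164 q [-0.12  0.43 -0.15  2.13  0.12  0.59  1.3 ]
```

View pics/w4o.png

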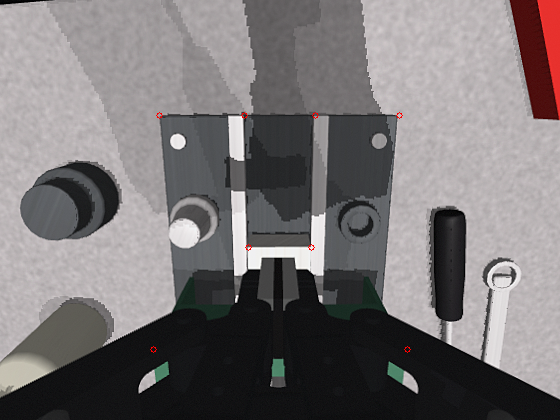

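View pics/s4c.png

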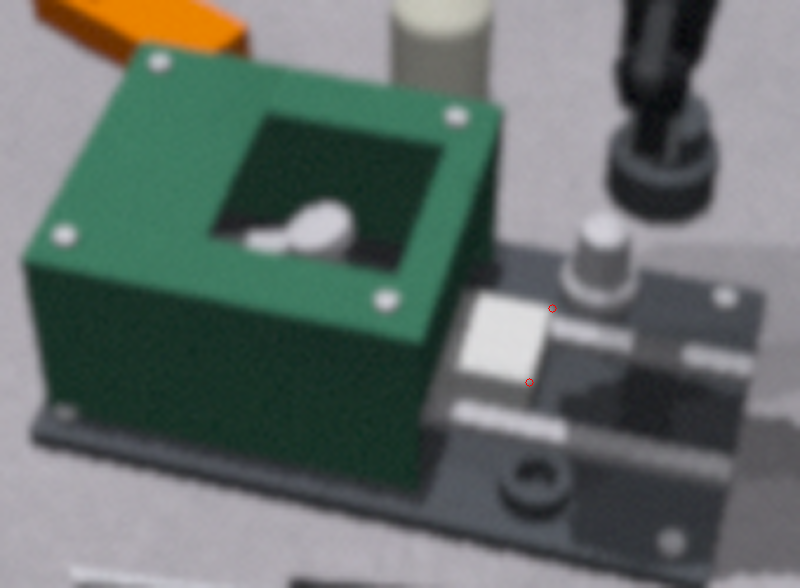

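Block home: its rear edge is at the predicted x = -100 mm in both views (wrist row 247). Now over the window.

Call:
{"name": "send_rows", "arguments": {"dp": [[0,0,-50],[0.5,0,-100],[0.5,0,-141],[0.5,0,-141],[0.5,0,-141],[0.5,0,-141]], "spin": [0,0,0,0,0,0]}}

```text
t: 8.5
eef_pos: [0.6469, 0.0756, 0.1828]
orientation: [0.478, -0.478, -0.521, 0.522]
wrist_force: [-0.3, 0.3, -0.2]
gripper_width: -0.0003
```

```bash
python3 - <<'E'
from tgt import *
st,_=rep(); snap('wrist','w5'); snap('side','s5'); snap('top','t5')
C=cam('wrist',st); im=cv2.imread('pics/w5.png')
for p in [(-40,45,116),(-40,-45,116),(-60,80,116),(-60,-80,116),(50,45,116),(50,-45,116)]:
    u=proj(C,F2W(p))[0]; cv2.circle(im,tuple(int(round(x)) for x in u),3,(0,0,255),1)
cv2.imwrite('pics/w5o.png',im)
E
```

```text
t 8.5 TCP fix mm [ 1.300e+00 -1.000e-01  1.828e+02] x-axis ang 90.0 z-axis ang -180.0 y [-0.002 -0.    -1.   ] F [-0.3  0.3 -0.2] w -0.00031146046328160877 q [-0.11  0.58 -0.14  1.82  0.11  0.75  1.34]
```

View pics/w5o.png

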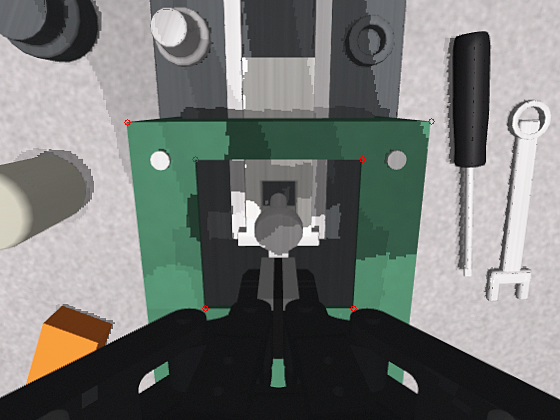

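View pics/s5.png

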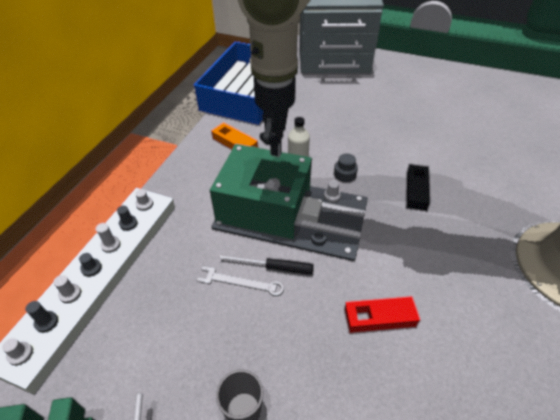

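Call:
{"name": "send_rows", "arguments": {"dp": [[0,30,-2],[0,60,-2],[0,74,-2],[0,80,-2],[0,85,-2],[0,90,-2],[0,95,-2],[0,100,-2]], "spin": [0,0,0,0,0,0,0,0]}}

```text
t: 9.65
eef_pos: [0.6502, 0.076, 0.0833]
orientation: [-0.478, 0.478, 0.521, -0.521]
wrist_force: [-1.4, 0.4, 3.1]
gripper_width: 0.0001
```

Call:
{"name": "send_rows", "arguments": {"dp": [[0,4,0],[0,7,0],[0,9,0],[0,11,0]], "spin": [0,0,0,0]}}

```text
t: 10.15
eef_pos: [0.6502, 0.0759, 0.0722]
orientation: [0.478, -0.478, -0.521, 0.521]
wrist_force: [-1.1, -0.9, 2.1]
gripper_width: -0.0003
```

```bash
python3 - <<'E'
from tgt import *
st,_=rep(); snap('wrist','w6')
E
```

```text
t 10.15 TCP fix mm [ 4.6 -0.1 72.2] x-axis ang 90.0 z-axis ang -180.0 y [-0. -0. -1.] F [-1.1 -0.9  2.1] w -0.0003127845524040679 q [-0.13  0.72 -0.12  1.88  0.15  0.55  1.31]
```

View pics/w6.png

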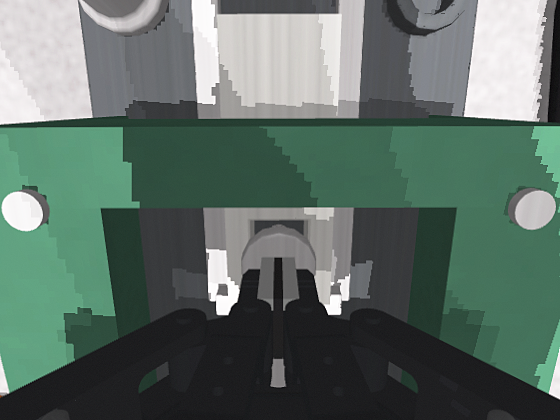

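Clear of the guard. Press on gently until the force rises.

Call:
{"name": "send_rows", "arguments": {"dp": [[0,1,0],[0,2,0]], "spin": [0,0]}}

```text
t: 10.45
eef_pos: [0.6502, 0.0759, 0.0704]
orientation: [-0.478, 0.478, 0.521, -0.521]
wrist_force: [-1.7, 0.5, 2.6]
gripper_width: -0.0002
```

Call:
{"name": "send_rows", "arguments": {"dp": [[0,1,0],[0,1,0]], "spin": [0,0]}}

```text
t: 10.7
eef_pos: [0.6502, 0.0759, 0.07]
orientation: [-0.478, 0.478, 0.521, -0.521]
wrist_force: [-4.0, -0.3, 9.0]
gripper_width: 0.0001
```

Call:
{"name": "send_rows", "arguments": {"dp": [[0,1,0],[0,1,0]], "spin": [0,0]}}

```text
t: 10.95
eef_pos: [0.6502, 0.0759, 0.0699]
orientation: [-0.478, 0.478, 0.521, -0.521]
wrist_force: [-6.0, -0.2, 17.4]
gripper_width: -0.0
```

Call:
{"name": "send_rows", "arguments": {"dp": [[0,1,0],[0,1,0]], "spin": [0,0]}}

```text
t: 11.2
eef_pos: [0.6502, 0.0759, 0.0697]
orientation: [-0.478, 0.478, 0.521, -0.521]
wrist_force: [-9.4, -1.0, 25.2]
gripper_width: 0.0002
```

Tip height is 62 mm, exactly the home height, with the force rising to 25 N against the stop. Retreating.

Call:
{"name": "send_rows", "arguments": {"dp": [[0,-8,0],[0,-50,0],[0,-100,0],[0,-150,0],[0,-180,0],[0,-180,0]], "spin": [0,0,0,0,0,0]}}

```text
t: 11.95
eef_pos: [0.6518, 0.0761, 0.2502]
orientation: [-0.477, 0.479, 0.523, -0.519]
wrist_force: [-1.1, 0.7, 0.4]
gripper_width: -0.0
```

Call:
{"name": "send_rows", "arguments": {"dp": [[0,0,50],[0,0,100],[0,0,135],[0,0,135],[0,0,135]], "spin": [0,0,0,0,0]}}

```text
t: 12.58
eef_pos: [0.5165, 0.0644, 0.247]
orientation: [-0.478, 0.478, 0.521, -0.521]
wrist_force: [-0.3, -0.2, -0.3]
gripper_width: 0.0
```

```bash
python3 - <<'E'
from tgt import *
st,_=rep(); snap('wrist','w7'); snap('side','s7'); snap('top','t7')
a=cv2.imread('pics/s7.png'); C=cam('side')
a=cv2.resize(a[135:260,205:375],(800,588),interpolation=cv2.INTER_CUBIC)
for p in [(0,0,62),(-16,0,62),(0,16,62),(0,-16,62),(16,0,62)]:
    u=(proj(C,F2W(p))[0]-[205,135]+.5)*4.706-.5; cv2.circle(a,tuple(int(round(x)) for x in u),4,(0,0,255),1)
cv2.imwrite('pics/s7c.png',a)
E
```

```text
t 12.57 TCP fix mm [-129.6    0.   247. ] x-axis ang 90.0 z-axis ang -180.0 y [ 0.  0. -1.] F [-0.3 -0.2 -0.3] w 1.6165583670859388e-05 q [-0.1   0.35 -0.17  2.05  0.09  0.75  1.33]
```

View pics/s7c.png

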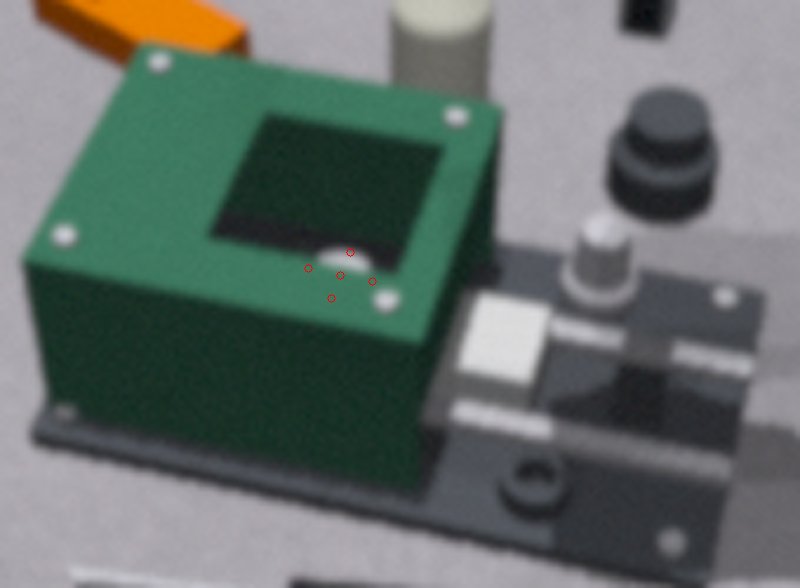

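View pics/w7.png

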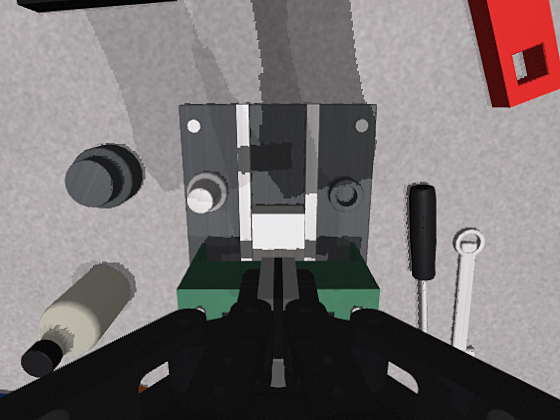

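View pics/t7.png

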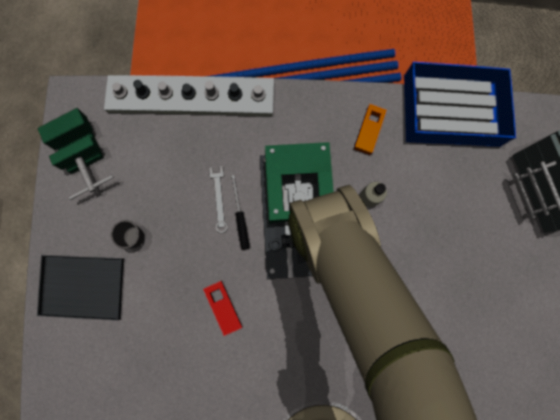

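The pad sits at about the home prediction in the side view, within about 1 px (crop (342,248) against (350,252)). I have time for a sharper wrist look at the pad from further back and to the side.

Call:
{"name": "send_rows", "arguments": {"dp": [[0,0,-50],[0,0,-100],[0,0,-112],[0,0,-112],[0,0,-112]], "spin": [0,0,0,0,0]}}

```text
t: 13.35
eef_pos: [0.6261, 0.0739, 0.2471]
orientation: [0.478, -0.478, -0.521, 0.522]
wrist_force: [0.3, 0.8, 0.3]
gripper_width: 0.0001
```

```bash
python3 - <<'E'
from tgt import *
st,_=rep(); snap('wrist','w8')
C=cam('wrist',st); im=cv2.imread('pics/w8.png')
x0,y0,s=200,110,4
im=cv2.resize(im[y0:y0+150,x0:x0+160],None,fx=s,fy=s,interpolation=cv2.INTER_CUBIC)
def circ(ang,col):
    # pad tilt: ang deg about hinge at x=90; home ang 0
    a=np.radians(ang); pts=[]
    for t in np.linspace(0,2*np.pi,60):
        dx,dz=-90+16*np.cos(t),0
        # rotate raise
        # hinge height from up pos(11,92): solve r rotation: use hinge z 
        hz=62-HZ
        X,Z=dx,HZ
        pts.append((90+X*np.cos(a)+Z*np.sin(a),16*np.sin(t),hz+Z*np.cos(a)-X*np.sin(a)))
    for u in proj(C,[F2W(p) for p in pts]):
        cv2.circle(im,tuple(int(v) for v in ((u-[x0,y0]+.5)*s)),1,col,-1)
HZ=16
circ(0,(0,0,255)); circ(2,(255,0,0))
for p in [(-40,45,116),(-40,-45,116)]:
    u=proj(C,F2W(p))[0]; cv2.circle(im,tuple(int(v) for v in ((u-[x0,y0]+.5)*s)),4,(0,255,255),1)
cv2.imwrite('pics/w8o.png',im)
E
```

```text
t 13.35 TCP fix mm [-1.960e+01 -1.000e-01  2.471e+02] x-axis ang 90.0 z-axis ang -180.0 y [-0.001 -0.    -1.   ] F [0.3 0.8 0.3] w 7.847394346184172e-05 q [-0.1   0.48 -0.16  1.81  0.1   0.86  1.35]
```

View pics/w8o.png

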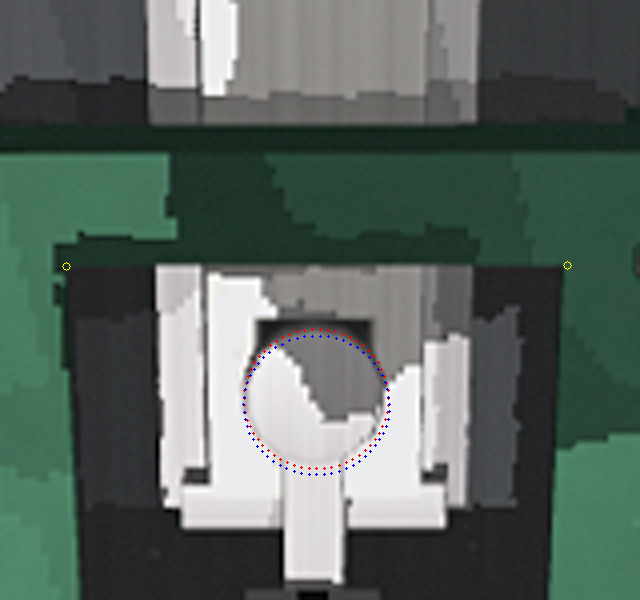

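The home circle (red) matches the pad outline (crop centre (316,400)), so the lever is fully down over the block's hole. I'll draw back and hand in.

Call:
{"name": "send_rows", "arguments": {"dp": [[0,-20,50],[0,-40,100],[0,-40,130],[0,-40,130],[0,-40,130],[0,-40,130]], "spin": [0,0,0,0,0,0]}}

```text
t: 14.15
eef_pos: [0.4985, 0.0629, 0.2872]
orientation: [-0.478, 0.478, 0.521, -0.521]
wrist_force: [0.6, 0.2, 0.1]
gripper_width: 0.0001
```

```bash
python3 - <<'E'
from tgt import *
rep(); print(robot.close_job())
E
```

```text
t 14.15 TCP fix mm [-1.477e+02  1.000e-01  2.872e+02] x-axis ang 90.0 z-axis ang -180.0 y [ 0.  0. -1.] F [0.6 0.2 0.1] w 7.700194859580998e-05 q [-0.09  0.28 -0.18  2.04  0.07  0.83  1.34]
the job is handed in; nothing more can be done
None
```

I pushed the block home with the shut fingertips, then pressed the lever pad fully down through the window. The job was handed in at 14.2 s, with the arm lifted clear of everything.

- **Block:** the tool stopped advancing at the expected home position while the force rose to about 13 N, above the 3–8 N it slides under. The wrist and side views both put the rear face at fixture x of about -100 mm.
- **Lever:** the fingertips stopped at z 62 mm, the home height, with about 25 N against the stop. In the wrist view afterwards, the pad matched the predicted home outline.
- **Guard and bystanders:** the wrist view showed the fingers clear of the guard about 2 mm before the pad was fully down, and no unexpected forces appeared. The bystanders I could see in the last pictures were where they started.
- **Disagreement:** the side view put the pad about 1–2 pixels from the prediction, which is within the fit's error.

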